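# Lock the loading jig's shuttle with its long pin

## Robot

A 6-joint arm with a two-finger parallel gripper is mounted at the origin on a cart in front of the work surface, level with it; the furniture and walls round the work are solid. World frame = base frame: x ahead of the robot, y to its left, z up, the work surface at z = 0. Lengths are in mm, angles in degrees, forces in N, time in s.
With the tool pointing down it reaches from about 300 to 850 mm from the base axis. Payload 4.2 kg.
Tool frame: the origin (TCP) lies at the very end of the fingers, on their centre line; the grasp point (between the pads) lies 19 mm behind it; x points along the fingers, z is the direction in which the jaws open and shut, and the axes are right-handed (so a half turn about x gives the same grasp; the last joint's range is limited). The gripper opens to 91 mm and grips with 3 to 60 N. Pads are 32 mm wide; open, the fingers measure 118 mm over their backs; the gripper's body (76 mm by 178 mm) begins 60 mm behind the grasp point.
Start: joints at [-69.385, 18.312, 89.639, -0, 72.044, -1.146], TCP at [213.177, -534.04, 213.976] pointing down, gripper open.
Joint ranges: [-177.97, 177.97], [-48.28, 115.42], [12.27, 149.76], [-77.06, 257.06], [2.81, 150.46], [-146.56, 146.56]. Speed limits (degrees/s): [147.25, 147.25, 180, 180, 180, 180].

## Interface

Orientations are given as [roll, pitch, yaw] about the fixed x, y, z axes, in that order (R = Rz(yaw) Ry(pitch) Rx(roll)).
In Python, from workcell import state, grab_frame, camera_info, env, search_frame, place_of gives the robot as it stands.
- The arm moves only by the tool drive_tool, never from a script. Its argument "plan" is a list of rows, each a list of 7 numbers: the turn, a rotation vector about the world's x, y, z in degrees, then the shift along the world's x, y, z in mm, then the finger opening in mm, from 0 to 91.2. In form: [[wx, wy, wz, dx, dy, dz, jaw], ...]. A call has 1 to 10 rows; each row is the pose to reach, as a shift and turn from the pose measured when the call began; what a row does not reach only later rows make up. A row lasts 1/8 s, in which the tool goes at most 62.5 mm and 10.7 degrees, less where a joint would pass 70% of its speed; a pose out of reach is approached as far as the arm can. A call with a gripper value outside its range is refused whole. The fingers move at their own pace and stop on an object; "grip_force" is the grip in N (left out, the last holds). Time passes only in rows, so rows that repeat a pose let the fingers close. It gives the time, the measured TCP pose, the force and the opening at its end, in the units of the state.
- state(): the state, without advancing time (a new reading comes with each control period).
- grab_frame(name): name is "scene" or "top"; returns the picture (480x640x3 uint8, red, green, blue); there is no depth.
- camera_info(name): a dict with "intrinsics" (3x3 intrinsics, pixels), "k1" (the pictures are not rectified: a ray, as slopes to the right and down, at radius r is drawn at 1 + k1 r^2 times it, then the intrinsics apply), "origin" and "orientation" of the camera in the world. Camera axes: x right, y down, z forward; pixel columns grow to the right and rows downward; lengths in mm; the calibration is good to about 2 mm. A picture is of the moment at which its call begins. camera_info takes no time and is no camera call.
- env.job_done(): hands the job in, once; it reports no verdict.
Trained networks look in the newest picture that a camera, given by its name, has taken for a name from the list of things; names that differ only in an ending like _2 or _b are one class to them, and where a whole thing is asked for, a point or a joint stands for the part that bears it (a point fixed in the world has none). Each returns a list of dicts, best first, with "p" (0 to 1); they miss things now and then, are a little off and sometimes report something else, mostly with a low value. They report only what shows in the picture. A call takes as long as a camera call. They do not tell look-alikes from the thing itself.
- search_frame(camera, label): "rect" ([left, top, right, bottom] as shares, 0 to 1, of the picture: columns of its width, rows of its height, round what is visible of it).
- place_of(camera, label): "location" ([column, row] as shares, 0 to 1, of the picture: columns of its width, rows of its height: a listed point, or the origin of a listed thing).
The state is a dict: "time_s": time; "qpos": joint angles; "qvel": joint speeds; "effort": joint torques, N m; "ee_pos": TCP position; "ee_rot": TCP orientation; "force": force on the tool from outside, world axes, zero at the start; "torque": the same for the moment, N m; "gripper_width": finger opening in mm.
Only numpy, scipy, OpenCV 4.12 (cv2) and the standard library are available. Lean on these libraries where they do the work, as an engineer would, in place of code of your own. Each camera call takes 0.05 s, during which the arm holds its last target. There are 200 camera calls.

## Task

Lock the shuttle of the loading jig: slide the shuttle by its upright knob until its hole stands over the hole in the jig's base, then take the long pin from the stand and drop it through both holes until its collar sits down on the shuttle, and let go. The short pin is the wrong one: leave it in the stand.

Things in the scene. Friction and masses are not known exactly. Their poses are not given: they have to be found in the camera images.
- base_hole (a point): Jig: fixed grey base 96 x 250 x 30 mm on the bench, dark rails 12 mm high along its long sides. Point: centre of the upper mouth, 30 mm above the bench, of its vertical 22 mm hole, open down to the bench, 75 mm from the base's middle towards +y. z up, y along the rails. The shuttle, moving only along y, needs about 3 N, stays where left and can run 25 mm past the lined-up place.
- shuttle_hole (a point): Shuttle: aluminium plate 70 x 120 x 12 mm between the rails, 1 mm above the base. Point: top centre of its vertical 22 mm through hole, 43 mm above the bench, 15 mm from the plate's +y end; axes as base_hole. Starts 55 to 95 mm from the base hole, on its -y side. Black upright knob, 20 mm diameter, 34 mm tall above the plate (foot 28 mm wide, 3 mm high), 80 mm from this hole towards -y.
- long_pin: Right pin, nose down in a stand hole. Origin at its tip, z up to its head. Shank 14 mm diameter, 40 mm long, last 10 mm tapering to 7 mm; then collar 38 mm diameter, 5 mm thick (40 to 45 mm above the tip); then grip 20 mm diameter, 33 mm tall (45 to 78 mm). Stands with 20 mm in the stand, tip 6 mm above the bench, 20 mm of bare shank showing under the collar. About 0.11 kg.
- short_pin: Wrong pin, in the other hole of the stand (fixed grey block 130 x 50 x 26 mm, two holes 70 mm apart along its middle; which pin is in which varies). Collar and grip as the long pin, but shank only 14 mm long, so its collar lies flat on the stand and its head is 20 mm lower. Origin at its tip, z up.
There are look-alikes about, which are no part of the job. What is shaped like the long_pin but turquoise or yellow is not meant.

How it is judged:
By the outcome, as a careful person would: the job done as asked, in the order asked, and still so for the second after the job is handed in, with the robot touching nothing.
It also fails if it takes over 51 s, if anything falls off the work surface, if the arm or the gripper's body presses on something with over 40 N, if the wrist force passes 120 N, or if a joint passes its speed limit or range.

## Working session

There is one attempt and no reset: what is moved stays moved. The work goes in short steps, Python scripts to look and compute and a tool call to move; the robot and the scene stay as the last step left them, time stands still between calls to the robot, and variables do not carry over. Pictures are saved under pics/ and viewed, about 8 in all and at most 12, crops included, and the job is handed in when it is done.

Besides the shell and the picture viewer there is one more tool, called after "Call:" as name(argument=value, ...), one argument or row to a line, values as JSON. drive_tool: Moves the arm, as the interface text tells. Its arguments: {"type":"object","properties":{"plan":{"type":"array"},"grip_force":{"type":"number"}},"required":["plan"]}

```bash
mkdir -p pics; cat > h.py <<'E'
import numpy as np, cv2
from workcell import state, grab_frame, camera_info, env, search_frame, place_of
from scipy.spatial.transform import Rotation as R
def cam(n):
    c=camera_info(n); K=np.array(c["intrinsics"],float); k1=c["k1"]; o=np.array(c["origin"],float)
    q=np.array(c["orientation"],float)
    M=q if q.shape==(3,3) else R.from_euler('xyz',q,degrees=True).as_matrix()
    return K,k1,o,M
def proj(n,P):
    K,k1,o,M=cam(n); p=(np.atleast_2d(P)-o)@M; s=p[:,:2]/p[:,2:]
    s=s*(1+k1*(s**2).sum(1,keepdims=True)); return s@K[:2,:2].T+K[:2,2]
def onz(n,uv,z):
    K,k1,o,M=cam(n); d=np.linalg.solve(K,[uv[0],uv[1],1])[:2]; s=d.copy()
    for _ in range(20): s=d/(1+k1*(s@s))
    r=M@np.array([s[0],s[1],1]); return o+r*(z-o[2])/r[2]
def save(n,f): 
    im=grab_frame(n); cv2.imwrite('pics/'+f,im[:,:,::-1]); return im
E
python3 - <<'E'
from h import *
print(state()); 
for n in("scene","top"):
    print(camera_info(n)); save(n,n+'0.png')
    for l,z in(("base_hole",30),("shuttle_hole",43),("long_pin",6),("short_pin",12)):
        for r in place_of(n,l)[:4]:
            uv=np.array(r["location"])*[640,480]; print(n,l,round(r["p"],2),uv.round(),onz(n,uv,z).round(1))
E
```

```text
{'time_s': 0.0, 'qpos': array([-6.93851918e+01,  1.83506754e+01,  8.97055020e+01, -7.98465912e-04,
        7.20452428e+01, -1.14831446e+00]), 'qvel': array([-0.02657099, -0.02208214,  0.04545149,  0.0521737 ,  0.07182247,
        0.0252383 ]), 'effort': array([-2.33221239e-03, -4.12462413e+01, -2.31971616e+01,  7.26694940e-02,
        4.57408628e-02, -1.34859092e-04]), 'ee_pos': array([ 212.98808926, -533.55119904,  213.13610216]), 'ee_rot': array([179.28054436,  89.89857694, 111.04391384]), 'force': array([-0.14869189,  1.07422639, -0.36499172]), 'torque': array([-0.03392791,  0.01785337,  0.02526495]), 'gripper_width': 91.08267687031265}
{'intrinsics': array([[556.328336  ,   0.        , 325.30682001],
       [  0.        , 556.328336  , 244.49461433],
       [  0.        ,   0.        ,   1.        ]]), 'k1': -0.046591436586059944, 'origin': array([130.46031523, 531.28782131, 756.28227508]), 'orientation': array([-135.96198788,    0.78840989, -148.74182425])}
scene base_hole 0.94 [254. 335.] [497.8 162.3  30. ]
scene shuttle_hole 0.82 [270. 306.] [501.3 110.7  43. ]
scene shuttle_
[... 256 characters left out ...]
6. ]
{'intrinsics': array([[434.48634612,   0.        , 321.45566473],
       [  0.        , 434.48634612, 243.83947366],
       [  0.        ,   0.        ,   1.        ]]), 'k1': -0.07871111496111578, 'origin': array([345.26779091, -12.10549911, 919.66292474]), 'orientation': array([-171.56557923,   -1.06142991,  -89.49780082])}
top base_hole 0.85 [230. 233.] [498.6 162.6  30. ]
top shuttle_hole 0.56 [255. 228.] [506.9 108.7  43. ]
top long_pin 0.8 [390. 208.] [ 561.3 -175.2    6. ]
top long_pin 0.67 [356. 270.] [ 425.7 -101.5    6. ]
top long_pin 0.6 [407. 246.] [ 478.4 -211.9    6. ]
top long_pin 0.5 [361. 227.] [ 517.8 -112.4    6. ]
top short_pin 0.66 [420. 278.] [ 409.4 -236.8   12. ]
```

View pics/scene0.png

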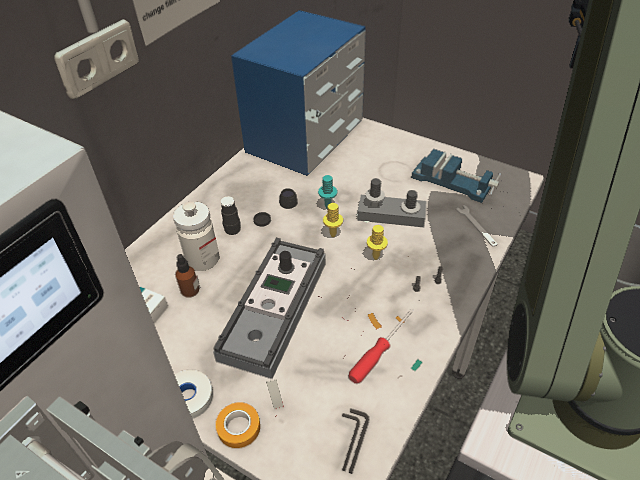

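View pics/top0.png

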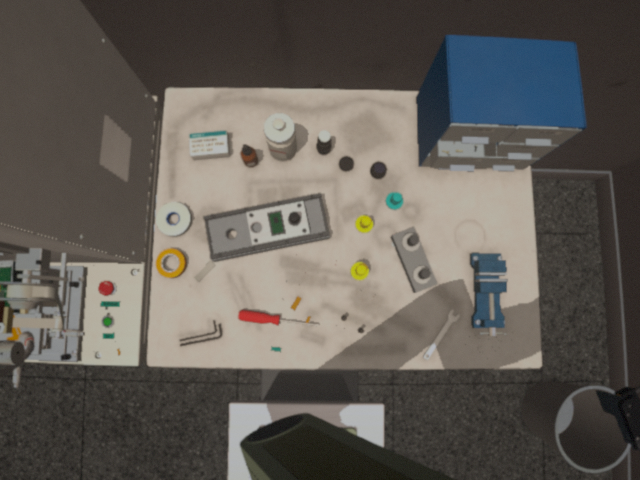

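The scene picture shows the jig (base hole 254,335; shuttle hole 268,305; knob 286,262) and the stand with two grey pins at (375,190) and (411,200). Look-alikes are turquoise (328,190) and yellow (333,218 and 377,242). The grey pin at (375,190) stands higher with bare shank showing, so it should be the long pin. I'll confirm that in an enlarged crop.

```bash
python3 - <<'E'
import cv2,numpy as np
s=cv2.imread('pics/scene0.png');t=cv2.imread('pics/top0.png')
c=lambda i,x,y:cv2.resize(i[y:y+100,x:x+130],(520,400),interpolation=cv2.INTER_CUBIC)
f=np.vstack([np.hstack([cv2.resize(s[165:240,345:445],(400,300),interpolation=2),cv2.resize(t[220:295,380:480],(400,300),interpolation=2)]),
np.hstack([cv2.resize(s[230:380,210:410],(400,300),interpolation=2),cv2.resize(t[180:270,200:340][:, :120],(400,300),interpolation=2)])])
cv2.imwrite('pics/crop1.png',f)
E
```

```text
(no output)
```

View pics/crop1.png

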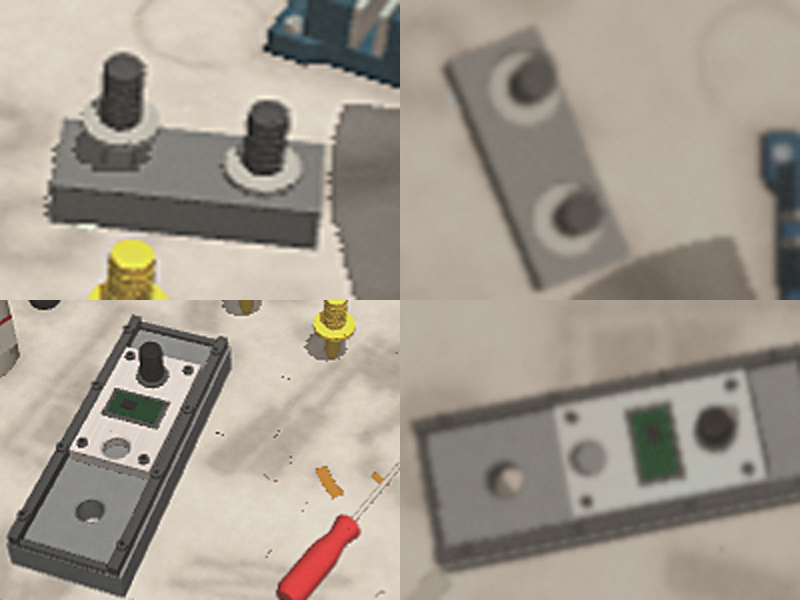

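```bash
python3 - <<'E'
from h import *
for l,z,a,b in(("long head",84,(376,180.5),(414,240)),("short head",64,(412,192.5),(425.5,272.5)),("base",30,(255,336),(231.8,234.3)),("sh",43,(268.5,304),(256.4,227.4)),("knob",77,(285.5,253),(295.4,217.5)),
 ("railTL",42,(345/3,0),(204.5,212)),):
    print(l,onz("scene",a,z).round(1),onz("top",b,z).round(1))
# rail edges in top: upper edge (415,425)->(800,345)
c=lambda x,y:(200+(x-400)/3.333,180+(y-300)/3.333)
p=onz("top",c(415,425),42);q=onz("top",c(800,345),42);print(p,q,np.degrees(np.arctan2(*(p-q)[:2])))
print(R.from_euler('xyz',state()["ee_rot"],degrees=True).as_matrix().round(3))
E
```

```text
long head [ 480.5 -212.1   84. ] [ 479. -208.   84.]
short head [ 415.3 -237.2   64. ] [ 417.  -234.5   64. ]
base [494.9 163.4  30. ] [495.2 158.9  30. ]
sh [506.5 108.1  43. ] [507.9 106.5  43. ]
knob [526.5  25.4  77. ] [522.4  25.4  77. ]
railTL [1655.6 -649.9   42. ] [539.3 215.2  42. ]
[527.7153488  214.57233188  42.        ] [581.39064066 -23.2935929   42.        ] -12.716020160616935
[[-0.     0.929  0.371]
 [ 0.     0.371 -0.929]
 [-1.    -0.    -0.   ]]
```

The crop settles it. The grey pin with bare shank under its collar, at scene (376,180) and top (414,240), is the long pin. The other, at (412,192), sits flat and is the short one. Shuttle first, so I'm going above the knob at about (524.5, 25.5).

Call:
drive_tool(
  plan=[
    [0, 0, -3, 55, 99, 0, 91],
    [0, 0, -6, 110, 198, -10, 91],
    [0, 0, -9, 165, 297, -20, 91],
    [0, 0, -9, 220, 396, -35, 91],
    [0, 0, -9, 275, 495, -50, 80],
    [0, 0, -9, 311, 559, -63, 70],
    [0, 0, -9, 311, 559, -63, 60],
    [0, 0, -9, 311, 559, -63, 60],
    [0, 0, -9, 311, 559, -63, 60],
  ],
)

```text
time_s: 1.62
ee_pos: [486.2, -43.2, 161.2]
ee_rot: [58.5, 89.9, -18.7]
force: [0.2, -0.5, 0.9]
gripper_width: 59.7
```

Call:
drive_tool(
  plan=[
    [0, 0, 0, 38, 69, -11, 60],
    [0, 0, 0, 38, 69, -11, 60],
    [0, 0, 0, 38, 69, -11, 60],
  ],
)

```text
time_s: 2.0
ee_pos: [524.1, 26.3, 149.8]
ee_rot: [0.1, 89.9, -77.0]
force: [-0.3, -1.2, -0.3]
gripper_width: 60.0
```

```bash
python3 - <<'E'
from h import *
s=state();print(s["time_s"],s["ee_pos"],R.from_euler('xyz',s["ee_rot"],degrees=True).as_matrix().round(3))
a=save("scene","s1.png");b=save("top","t1.png")
f=np.hstack([cv2.resize(a[180:380,190:390],(400,400),interpolation=2),cv2.resize(b[150:290,190:330],(400,400),interpolation=2)])
cv2.imwrite('pics/crop2.png',f[:,:,::-1])
E
```

```text
2.0 [524.0657557   26.27321382 149.84564636] [[ 0.     0.975  0.223]
 [-0.001  0.223 -0.975]
 [-1.     0.     0.001]]
```

View pics/crop2.png

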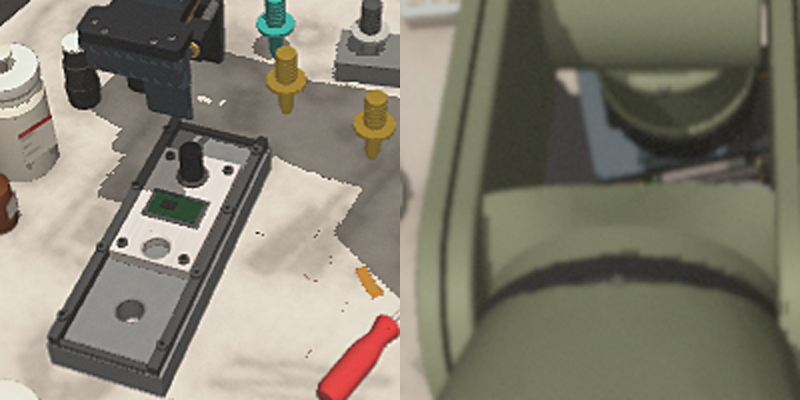

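The gripper is above the knob with the jaws along the rails. Now I'll lower and grip.

Call:
drive_tool(
  plan=[
    [0, 0, 0, 0.5, -0.5, -50, 60],
    [0, 0, 0, 0.5, -0.5, -98, 60],
    [0, 0, 0, 0.5, -0.5, -98, 60],
    [0, 0, 0, 0.5, -0.5, -98, 15],
    [0, 0, 0, 0.5, -0.5, -98, 15],
    [0, 0, 0, 0.5, -0.5, -98, 15],
    [0, 0, 0, 0.5, -0.5, -98, 15],
    [0, 0, 0, 0.5, -0.5, -98, 15],
  ],
  grip_force=25,
)

```text
time_s: 3.1
ee_pos: [524.4, 24.8, 53.1]
ee_rot: [70.0, 89.9, -7.3]
force: [-0.9, 3.3, 6.8]
gripper_width: 19.5
```

Call:
drive_tool(
  plan=[
    [0, 0, 0, -2.2, 9.8, 0, 15],
    [0, 0, 0, -4.4, 19.5, 0, 15],
    [0, 0, 0, -6.6, 29.3, 0, 15],
    [0, 0, 0, -8.8, 39, 0, 15],
    [0, 0, 0, -11, 48.8, 0, 15],
    [0, 0, 0, -12.9, 56.6, 0, 15],
    [0, 0, 0, -12.9, 56.6, 0, 15],
    [0, 0, 0, -12.9, 56.6, 0, 15],
  ],
)

```text
time_s: 4.1
ee_pos: [511.9, 82.5, 53.1]
ee_rot: [108.8, 89.8, 31.5]
force: [3.1, 3.7, -1.1]
gripper_width: 18.8
```

```bash
python3 - <<'E'
from h import *
s=state();print(s["time_s"],s["ee_pos"],s["force"],s["torque"])
a=save("scene","s2.png")
print(place_of("scene","shuttle_hole")[:2],place_of("scene","base_hole")[:2])
cv2.imwrite('pics/crop3.png',cv2.resize(a[240:390,200:350],(600,600),interpolation=2)[:,:,::-1])
E
```

```text
4.1 [511.8814931   82.49004497  53.14897175] [ 3.0990698   3.6875491  -1.08489822] [ 0.66229064 -0.53299958 -0.02704043]
[{'location': [0.395, 0.6892], 'p': 0.75}] [{'location': [0.3964, 0.7002], 'p': 0.64}]
```

View pics/crop3.png

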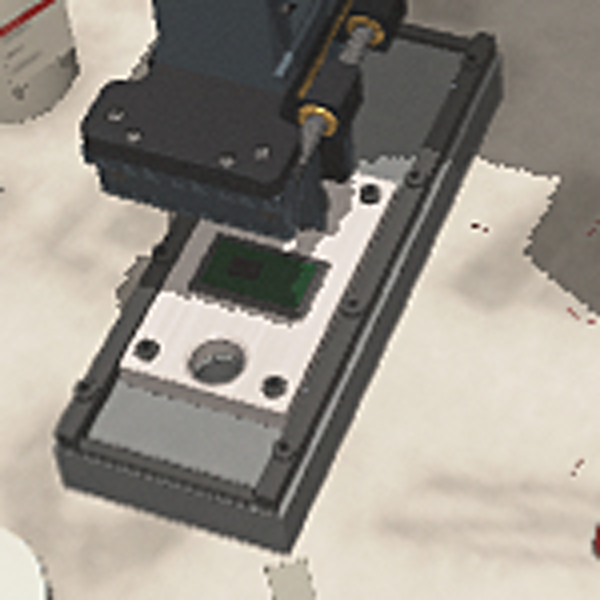

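```bash
python3 - <<'E'
from h import *
d=np.array([-.222,.975])
B=[onz("scene",u,30)[:2] for u in((255,336),(255,335),(254,335))]
S=[onz("scene",u,43)[:2] for u in((254.25,330),(252.8,330.8))]
for b in B:
  for s in S: print(b.round(1),s.round(1),"along",((b-s)@d).round(1))
# rim ellipse: project base hole rim & shuttle rim detection
a=cv2.imread('pics/s2.png')[300:350,225:285]
cv2.imwrite('pics/crop4.png',cv2.resize(np.hstack([a,cv2.imread('pics/s1.png')[300:360,225:285][5:55]]),(800,333),interpolation=2))
E
```

```text
[494.9 163.4] [496.  161.4] along 2.1
[494.9 163.4] [497.1 163.8] along 0.0
[496.  161.8] [496.  161.4] along 0.4
[496.  161.8] [497.1 163.8] along -1.7
[497.4 162.6] [496.  161.4] along 0.9
[497.4 162.6] [497.1 163.8] along -1.2
```

View pics/crop4.png

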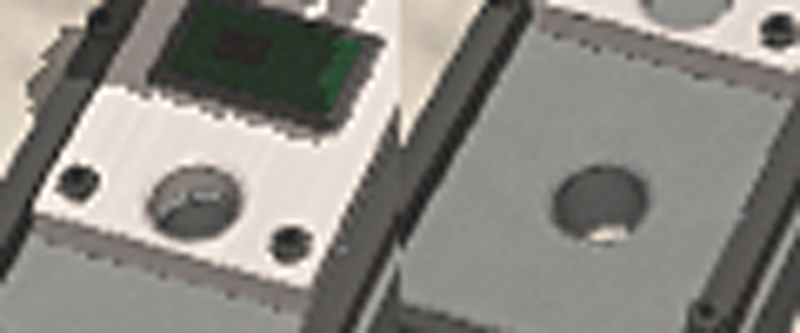

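After the slide, the shuttle hole at (254.2,330.4) sits within about 1 mm of where the lined-up hole should appear. I'll release, rise clear and go over the long pin.

Call:
drive_tool(
  plan=[
    [0, 0, 0, 0, 0, 0, 50],
    [0, 0, 0, 0, 0, 0, 50],
    [0, 0, 0, 0, 0, 0, 60],
    [0, 0, 0, 0, 0, 50, 60],
    [0, 0, 0, 0, 0, 100, 60],
    [0, 0, 0, 0, 0, 110, 60],
  ],
)

```text
time_s: 5.0
ee_pos: [513.7, 81.9, 166.5]
ee_rot: [86.8, 89.5, 9.4]
force: [0.4, -0.9, -0.4]
gripper_width: 60.3
```

Call:
drive_tool(
  plan=[
    [0, 0, 4, -6, -58, 0, 60],
    [0, 0, 9, -12, -117, 0, 60],
    [0, 0, 9, -20, -175, 0, 60],
    [0, 0, 9, -27, -234, 0, 60],
    [0, 0, 9, -32, -292, 0, 60],
    [0, 0, 9, -32, -292, 0, 60],
    [0, 0, 9, -32, -292, 0, 60],
  ],
)

```text
time_s: 5.88
ee_pos: [480.9, -209.6, 165.5]
ee_rot: [102.2, 89.5, 33.8]
force: [-0.3, 0.3, -0.1]
gripper_width: 59.9
```

```bash
python3 - <<'E'
from h import *
s=state();print(s["time_s"],s["ee_pos"],R.from_euler('xyz',s["ee_rot"],degrees=True).as_matrix().round(3))
a=save("scene","s3.png");b=save("top","t3.png")
f=np.hstack([cv2.resize(a[240:390,200:350],(400,400),interpolation=2),cv2.resize(a[140:240,330:430],(400,400),interpolation=2)])
g=np.hstack([cv2.resize(b[190:250,215:335],(400,200),interpolation=2),cv2.resize(b[200:300,350:550],(400,200),interpolation=2)])
cv2.imwrite('pics/crop5.png',np.vstack([f,g])[:,:,::-1])
for n in("scene","top"): print(n,[ (r["p"],onz(n,np.array(r["location"])*[640,480],43).round(1)) for r in place_of(n,"shuttle_hole")[:2]])
E
```

```text
5.875 [ 480.8717086  -209.56455637  165.50852011] [[ 0.007  0.93   0.369]
 [ 0.004  0.369 -0.93 ]
 [-1.     0.008 -0.002]]
scene [(0.9, array([490.8, 160.5,  43. ]))]
top [(0.69, array([501.5, 160.7,  43. ]))]
```

View pics/crop5.png

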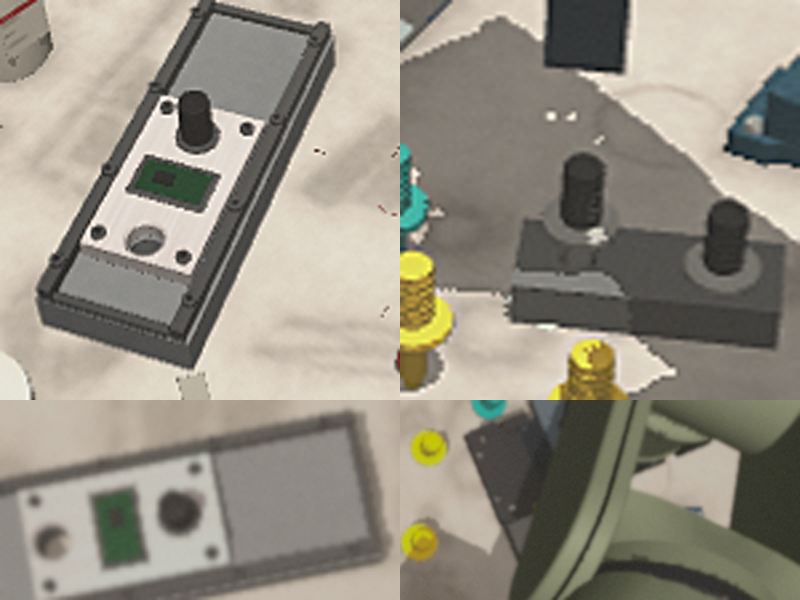

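The shuttle hole is unchanged at scene (254.4,330.4), and bench light shows through it from the top. The gripper is over the long pin, so I'll descend, grip, and lift.

Call:
drive_tool(
  plan=[
    [0.2, -0.4, 0, -1, -0.5, -55, 60],
    [0.2, -0.4, 0, -1, -0.5, -110, 60],
    [0.2, -0.4, 0, -1, -0.5, -110, 60],
    [0.2, -0.4, 0, -1, -0.5, -110, 10],
    [0.2, -0.4, 0, -1, -0.5, -110, 10],
    [0.2, -0.4, 0, -1, -0.5, -110, 10],
    [0.2, -0.4, 0, -1, -0.5, -110, 10],
    [0.2, -0.4, 0, -1, -0.5, -110, 10],
  ],
  grip_force=25,
)

```text
time_s: 7.08
ee_pos: [481.1, -209.3, 57.0]
ee_rot: [90.1, 89.0, 21.9]
force: [-0.3, 0.8, 3.4]
gripper_width: 19.3
```

Call:
drive_tool(
  plan=[
    [0, 0, 0, 0, 0, 15, 10],
    [0, 0, 0, 0, 0, 30, 10],
    [0, 0, 0, 0, 0, 60, 10],
    [0, 0, 0, 0, 0, 90, 10],
    [0, 0, 0, 0, 0, 90, 10],
  ],
)

```text
time_s: 7.7
ee_pos: [482.7, -210.1, 150.0]
ee_rot: [77.7, 88.7, 9.5]
force: [0.0, 0.2, -1.6]
gripper_width: 19.3
```

```bash
python3 - <<'E'
from h import *
s=state();print(s["time_s"],s["ee_pos"],R.from_euler('xyz',s["ee_rot"],degrees=True).as_matrix().round(3),s["gripper_width"])
b=np.array([230.6,232.6]);print("top sh",onz("top",b,43))
a=save("scene","s4.png")
cv2.imwrite('pics/crop6.png',cv2.resize(a[110:230,320:440],(600,600),interpolation=2)[:,:,::-1])
E
```

```text
7.7 [ 482.74215873 -210.1307528   149.96089125] [[ 0.022  0.928  0.371]
 [ 0.004  0.371 -0.929]
 [-1.     0.022  0.005]] 19.339683908117575
top sh [496.53807325 159.01158318  43.        ]
```

View pics/crop6.png

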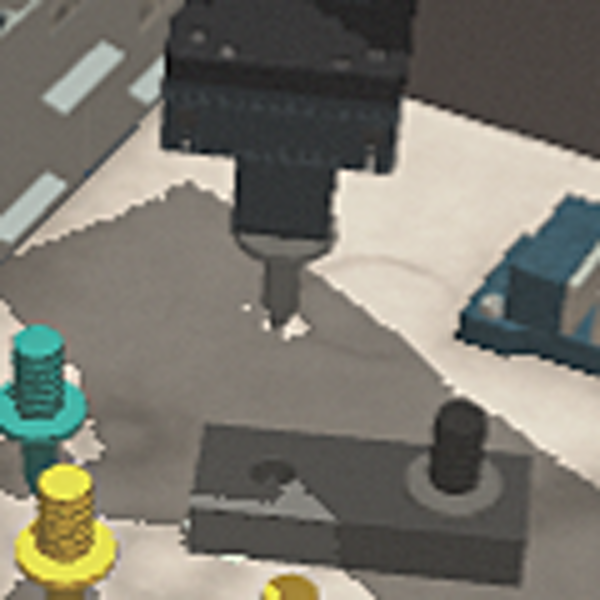

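The long pin is held (tip at crop 281,328, scene 376,176), and the short pin is still in the stand. I'll carry it over the hole and level the small tilt.

Call:
drive_tool(
  plan=[
    [0.2, 1.2, 0, 2, 40, 15, 10],
    [0.2, 1.2, 0, 4, 100, 15, 10],
    [0.2, 1.2, 0, 6, 160, 15, 10],
    [0.2, 1.2, 0, 8, 220, 15, 10],
    [0.2, 1.2, 0, 10, 280, 10, 10],
    [0.2, 1.2, 0, 12, 330, 0, 10],
    [0.2, 1.2, 0, 13, 371, -5, 10],
    [0.2, 1.2, 0, 13, 371, -10, 10],
    [0.2, 1.2, 0, 13, 371, -10, 10],
  ],
)

```text
time_s: 8.88
ee_pos: [493.3, 160.8, 136.7]
ee_rot: [-164.6, 89.5, 127.2]
force: [0.6, 0.1, -1.7]
gripper_width: 19.7
```

```bash
python3 - <<'E'
from h import *
print("old tip",onz("scene",(376.2,175.6),99))
s=state();p=s["ee_pos"];print(s["time_s"],p,R.from_euler('xyz',s["ee_rot"],degrees=True).as_matrix()[:,0].round(3),s["gripper_width"])
a=save("scene","s5.png")
print("tip px if straight",proj("scene",p-[0,0,51]),"collar bottom",proj("scene",p-[0,0,11]), "hole",proj("scene",[496,161,43]))
cv2.imwrite('pics/crop7.png',cv2.resize(a[240:360,190:310],(600,600),interpolation=2)[:,:,::-1])
E
```

```text
old tip [ 478.9684957  -208.44148289   99.        ]
8.875 [493.34150513 160.77565039 136.69905123] [-0.006  0.007 -1.   ] 19.697028440482093
tip px if straight [[252.92295316 313.86159993]] collar bottom [[249.94140163 297.17716854]] hole [[254.42855973 329.81382541]]
```

View pics/crop7.png

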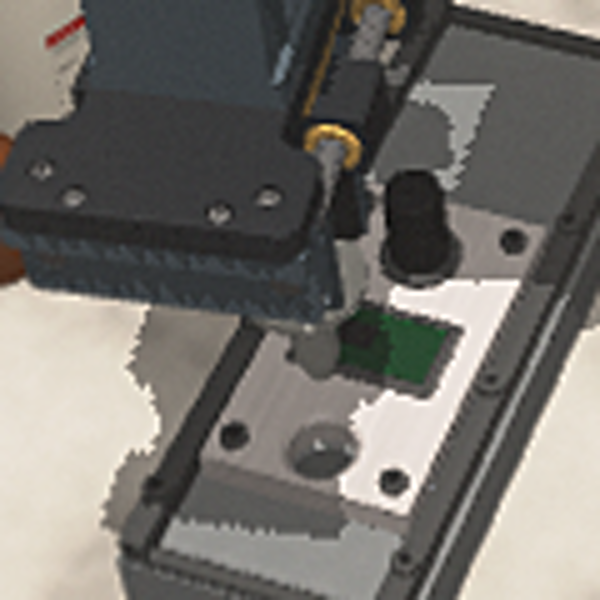

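```bash
python3 - <<'E'
from h import *
print("tip",onz("scene",(253.8,313.4),85.7),"hole",onz("scene",(254.6,330.2),43))
print(camera_info("scene")["origin"])
E
```

```text
tip [492.71810238 159.40154535  85.7       ] hole [495.33587032 161.45439939  43.        ]
[130.46031523 531.28782131 756.28227508]
```

Tip and hole in the same camera give a correction of about +2.5, +1.5 mm. Now I'll lower in stages while watching the force.

Call:
drive_tool(
  plan=[
    [-0.4, -0.3, 0, 2.5, 1.5, 0, 10],
    [-0.4, -0.3, 0, 2.5, 1.5, -15, 10],
    [-0.4, -0.3, 0, 2.5, 1.5, -30, 10],
    [-0.4, -0.3, 0, 2.5, 1.5, -38, 10],
    [-0.4, -0.3, 0, 2.5, 1.5, -46, 10],
    [-0.4, -0.3, 0, 2.5, 1.5, -52, 10],
    [-0.4, -0.3, 0, 2.5, 1.5, -52, 10],
  ],
)

```text
time_s: 9.8
ee_pos: [496.1, 162.0, 84.8]
ee_rot: [151.1, 90.0, 82.8]
force: [0.7, 0.3, -0.6]
gripper_width: 19.1
```

```bash
python3 - <<'E'
from h import *
s=state();print(s["time_s"],s["ee_pos"],s["force"],s["torque"],s["gripper_width"],R.from_euler('xyz',s["ee_rot"],degrees=True).as_matrix()[:,0].round(3))
E
```

```text
9.8 [496.08098846 161.95300338  84.82784745] [ 0.7022394   0.33708992 -0.58987023] [ 0.01632153  0.02142266 -0.04171597] 19.08650526904275 [ 0.     0.001 -1.   ]
```

Call:
drive_tool(
  plan=[
    [0, 0, 0, 0, 0, -4, 10],
    [0, 0, 0, 0, 0, -8, 10],
    [0, 0, 0, 0, 0, -12, 10],
    [0, 0, 0, 0, 0, -16, 10],
    [0, 0, 0, 0, 0, -16, 10],
  ],
)

```text
time_s: 10.42
ee_pos: [495.8, 161.9, 68.5]
ee_rot: [-138.7, 90.0, 153.1]
force: [0.0, -0.0, 0.1]
gripper_width: 19.7
```

The tip is now at about 17 mm, inside the base hole and without contact. I'll lower the rest of the way.

Call:
drive_tool(
  plan=[
    [0, 0, 0, 0, 0, -4, 10],
    [0, 0, 0, 0, 0, -8, 10],
    [0, 0, 0, 0, 0, -11, 10],
    [0, 0, 0, 0, 0, -13.5, 10],
    [0, 0, 0, 0, 0, -13.5, 10],
  ],
)

```text
time_s: 11.05
ee_pos: [495.7, 161.8, 54.7]
ee_rot: [-122.7, 89.9, 169.0]
force: [0.2, 0.5, -1.2]
gripper_width: 19.5
```

Call:
drive_tool(
  plan=[
    [0, 0, 0, 0, 0, 0, 40],
    [0, 0, 0, 0, 0, 0, 40],
    [0, 0, 0, 0, 0, 0, 50],
    [0, 0, 0, 0, 0, 0, 50],
    [0, 0, 0, 0, 0, 40, 50],
    [0, 0, 0, 0, 0, 90, 50],
    [0, 0, 0, 0, 0, 120, 50],
  ],
)

```text
time_s: 11.92
ee_pos: [496.5, 162.0, 177.3]
ee_rot: [97.5, 89.9, 29.2]
force: [-0.4, 0.3, 0.4]
gripper_width: 50.3
```

Call:
drive_tool(
  plan=[
    [0, 0, 0, -10, -60, 0, 60],
    [0, 0, 0, -20, -120, 0, 60],
    [0, 0, 0, -30, -180, 20, 60],
    [0, 0, 0, -40, -240, 20, 60],
    [0, 0, 0, -50, -300, 20, 60],
    [0, 0, 0, -50, -300, 20, 60],
    [0, 0, 0, -50, -300, 20, 60],
  ],
)

```text
time_s: 12.8
ee_pos: [446.3, -137.7, 197.2]
ee_rot: [112.8, 89.8, 44.5]
force: [0.1, 0.4, -0.1]
gripper_width: 60.2
```

```bash
python3 - <<'E'
from h import *
s=state();print(s["time_s"],s["ee_pos"],s["force"])
a=save("scene","s6.png");b=save("top","t6.png")
f=np.hstack([cv2.resize(a[240:360,200:320],(400,400),interpolation=2),cv2.resize(b[180:270,195:285],(400,400),interpolation=2)])
cv2.imwrite('pics/crop8.png',f[:,:,::-1])
print("seated head px",proj("scene",[495.7,161.8,81]),proj("top",[495.7,161.8,81]),"if 10 high",proj("scene",[495.7,161.8,91]))
E
```

```text
12.8 [ 446.3478339  -137.69377969  197.20645271] [ 0.11637377  0.35844434 -0.13982407]
seated head px [[251.59673191 315.57070809]] [[225.53245649 229.6695244 ]] if 10 high [[250.8618598  311.54273717]]
```

View pics/crop8.png

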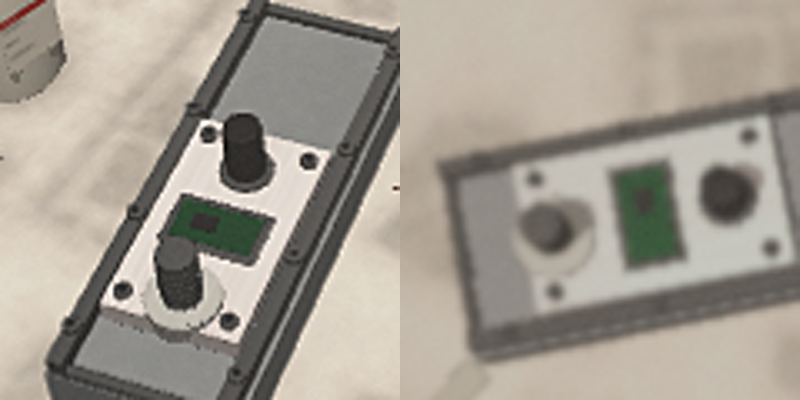

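The pin stands upright with its collar flat on the shuttle: head at scene (253.7,314.7), predicted seated (251.6,315.6). The arm is clear, so I'm handing in.

```bash
python3 -c "
from workcell import env; print(env.job_done())"
```

```text
the job is handed in; nothing more can be done
None
```

The shuttle is locked and the job is handed in, at about 13 s of the 51 s allowed. I slid the shuttle about 58 mm by its knob until its hole stood over the base hole. Then I took the long pin (the grey one with bare shank showing) from the stand, lowered it through both holes, let go and moved the arm clear.

**What the last checks showed:**
- **Fit:** the pin went down without contact, with wrist force staying under about 2 N. The tip ended about 4 mm above the bench, so it is through both holes.
- **Seating:** the last picture shows the pin upright with its collar flat on the plate.
- **Short pin:** it was still in the stand in the picture taken after I lifted the long pin out. I did not touch it or the look-alikes.

**Where measurements disagreed:**
- The two cameras differed by a few mm on the base-hole and pin positions. The network's shuttle-hole estimates after the slide differed by about 11 mm in x, so I used the hole rims in the enlarged crops instead.
- The final head position was about 2 pixels (roughly 3 mm) sideways of my prediction. That is within the clearance of the 14 mm shank in the 22 mm hole.

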